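Find the loaded laryngoscope handle by weight and lay it in the airway tray

ROBOT

A 7-joint arm with a two-finger parallel gripper is mounted at the origin on the work surface. World frame = base frame: x ahead of the robot, y to its left, z up, the work surface at z = 0. Lengths are in m, angles in rad, forces in N, time in s.
With the tool pointing down it reaches from about 0.4 to 0.85 m from the base axis. Payload 10.4 kg.
Tool frame: the origin (TCP) lies on the centre line of the jaws, within the pads' length; the fingertips stand 14 mm ahead of it and the grasp point (between the pads) lies 5 mm behind it; z points along the fingers, y is the direction in which the jaws open and shut (so a half turn about z gives the same grasp; the last joint's range is limited). The gripper opens to 85 mm and grips with 20 to 120 N. Pads are 22 mm wide; open, the fingers measure 114 mm over their backs; the gripper's body (76 mm by 85 mm) begins 54 mm behind the grasp point. The pads swing forward as they close: fully open they stand 13 mm farther back than shut.
Start: joints at [1.261, 0.332, -0.065, 1.46, 0.022, 1.35, -0.088], TCP at [0.177, -0.599, 0.245] pointing down, gripper open.
Joint ranges: [-2.6, 2.6], [-0.5, 2.12], [-1.47, 1.34], [0.16, 2.42], [-1.27, 4.41], [0.06, 2.06], [-2.6, 2.6]. Speed limits (rad/s): [2.22, 2.22, 2.79, 2.79, 3.14, 3.14, 3.14].

INTERFACE

Orientations are given as a unit quaternion [x, y, z, w].
In Python, from rig import r, vision, ticket gives the robot as it stands.
- The arm moves only by the tool carry_out, never from a script. Its argument "rows" is a list that holds one entry, the list of rows, each a list of 5 numbers: the opening in per cent of the stroke, from 0 (shut) to 100 (fully open), then the shift along the tool's x, y, z in units of 0.2 m (1.0 is 0.2 m), then the turn about the tool's z in units of 180 degrees (1.0 is 180 degrees). In form: [[[jaw, x, y, z, roll], ...]]. A call has 1 to 10 rows; each row is the pose to reach, as a shift and turn from the pose measured when the call began, along the tool's axes at that moment, turning the shorter way round; what a row does not reach only later rows make up. A row lasts 1/8 s, in which the tool goes at most 62.5 mm and 10.7 degrees, less where a joint would pass 70% of its speed; a pose out of reach is approached as far as the arm can. A call with a number of a shift or a turn outside -1 to 1 is refused whole. A call with a gripper value outside its range is refused whole. The fingers move at their own pace and stop on an object; "newtons" is the grip in N (left out, the last holds). Time passes only in rows, so rows that repeat a pose let the fingers close. It gives the time, the measured TCP pose, the force and the opening at its end, in the units of the state.
- r.read_state(): the state, without advancing time (a new reading comes with each control period).
- vision.grab_frame(name): name is "side" or "top"; returns a dict with "pixels" (420x560x3 uint8, red, green, blue), "depth" (420x560 float32, m along the optical axis (not along the pixel's ray), 0 where there is no reading), "K" (3x3 intrinsics, pixels), "D" ([k1, k2, p1, p2, k3] as OpenCV has them; the pictures are not rectified), "origin" and "attitude" of the camera in the world. Camera axes: x right, y down, z forward; pixel columns grow to the right and rows downward; lengths in m; the calibration is good to about 2 mm. A picture is of the moment at which its call begins.
- ticket.finish_job(): hands the job in, once; it reports no verdict.
The state is a dict: "time_s": time; "qpos": joint angles; "qd": joint speeds; "tau": joint torques, N m; "ee_pos": TCP position; "eef_rot": TCP orientation; "wrist_force": force on the tool from outside, world axes, zero at the start; "torque": the same for the moment, N m; "grip_width": opening from 0.0 (shut) to 1.0 (fully open).
Only numpy, scipy, OpenCV 4.12 (cv2) and the standard library are available. Lean on these libraries where they do the work, as an engineer would, in place of code of your own. Each camera call takes 0.05 s, during which the arm holds its last target.

TASK

Three identical laryngoscope handles lie in the pink plastic tray, but only one has its batteries in: find it by feeling its weight. Lay that one flat in the empty bay of the steel tray, about the middle of the bay's length and parallel to the blades, with its green-banded end pointing the same way as the green ends of the blades; set it down, do not drop it. Leave the two empty handles lying flat in the pink tray and do not disturb the blades.

Things in the scene. Friction and masses are not known exactly. Their poses are not given: they have to be found in the camera images.
- handle_a_mid (a point): Laryngoscope handle A (all look alike), lying on its side: steel eight-sided tube 32 mm across flats, two flats upright at its sides, grip 130 mm long, 169 mm overall. Point: centre of the grip on its axis, 16 mm above the floor it lies on, by the centre of mass. x points along it to the green end. Empty 135 to 165 g (1.3 to 1.6 N), with cells 290 to 350 g (2.8 to 3.4 N).
- handle_a_head (a point): Handle A: the forked hook fitting just past its green band, on the axis, 80 mm from the handle's centre point. The other end is a plain steel screw cap.
- handle_b_mid (a point): Laryngoscope handle B (all look alike), lying on its side: steel eight-sided tube 32 mm across flats, two flats upright at its sides, grip 130 mm long, 169 mm overall. Point: centre of the grip on its axis, 16 mm above the floor it lies on, by the centre of mass. x points along it to the green end. Empty 135 to 165 g (1.3 to 1.6 N), with cells 290 to 350 g (2.8 to 3.4 N).
- handle_b_head (a point): Handle B: the forked hook fitting just past its green band, on the axis, 80 mm from the handle's centre point. The other end is a plain steel screw cap.
- handle_c_mid (a point): Laryngoscope handle C (all look alike), lying on its side: steel eight-sided tube 32 mm across flats, two flats upright at its sides, grip 130 mm long, 169 mm overall. Point: centre of the grip on its axis, 16 mm above the floor it lies on, by the centre of mass. x points along it to the green end. Empty 135 to 165 g (1.3 to 1.6 N), with cells 290 to 350 g (2.8 to 3.4 N).
- handle_c_head (a point): Handle C: the forked hook fitting just past its green band, on the axis, 80 mm from the handle's centre point. The other end is a plain steel screw cap.
- returns: Pink plastic tray, fixed, 230 mm (x) by 280 mm (y), walls 24 mm high, 4 mm thick, floor 4 mm thick. Origin: centre of its underside, on the bench. The handles lie in it side by side about 85 mm apart along its y, each along its x, green end either way, in any order. It may stand left or right.
- kit: Steel tray, fixed, 250 mm (x) by 280 mm (y), walls 24 mm high, floor and walls 4 mm thick. Origin: centre of its underside, on the bench. A rib 4 mm wide, 11 mm high above the floor runs along x at y = +12 mm: blades on its +y side, empty handle bay (146 by 242 mm) on its -y side. The blades' green ends point to its +x.
- kit_bay (a point): Middle of the empty handle bay, on its floor, 4 mm above the bench (63 mm from the tray's centre towards its -y). Axes as the steel tray's: +x is the way the blades' green ends point.
- blade_a: Curved steel laryngoscope blade, loose, lying on its side in the steel tray, 139 mm long, 18 mm high; its heel with the green mark is at its +x end. Origin: under its middle. Leave alone.
- blade_b: As blade A but 164 mm long, lying beside it nearer the tray's +y wall. Leave alone.
Things that resemble listed ones, but are neither listed nor needed, are in the scene too. What is shaped like the part that bears handle_c_mid but purple is not meant.

How it is judged:
By the outcome, as a careful person would: the job done as asked, in the order asked, and still so for the second after the job is handed in, with the robot touching nothing.
It also fails if it takes over 67 s, if anything falls off the work surface, if the arm or the gripper's body presses on something with over 40 N, if the wrist force passes 120 N, or if a joint passes its speed limit or range.

## Working session

There is one attempt and no reset: what is moved stays moved. The work goes in short steps, Python scripts to look and compute and a tool call to move; the robot and the scene stay as the last step left them, time stands still between calls to the robot, and variables do not carry over. Pictures are saved under pics/ and viewed, and the job is handed in when it is done.

Besides the shell and the picture viewer there is one more tool, called by a JSON object that holds its "method" and its "body". carry_out: Moves the arm, as the interface text tells. Its arguments: {"type":"object","properties":{"rows":{"type":"array"},"newtons":{"type":"number"}},"required":["rows"]}

```bash
mkdir -p pics; ls
cat > h.py <<'E'
import numpy as np, cv2
from rig import r, vision, ticket
from scipy.spatial.transform import Rotation as R
def att(f):
    a=np.array(f["attitude"],float)
    return a if a.shape==(3,3) else R.from_quat(a).as_matrix()
def world(f,uv,z):
    uv=np.array(uv,float).reshape(-1,1,2)
    n=cv2.undistortPoints(uv,np.array(f["K"]),np.array(f["D"])).reshape(-1,2)
    d=np.c_[n,np.ones(len(n))]@att(f).T
    o=np.array(f["origin"]); return o+d*((z-o[2])/d[:,2:3])
def wdepth(f,uv):
    uv=np.array(uv).reshape(-1,2).astype(int)
    n=cv2.undistortPoints(uv.astype(float).reshape(-1,1,2),np.array(f["K"]),np.array(f["D"])).reshape(-1,2)
    z=f["depth"][uv[:,1],uv[:,0]][:,None]
    return np.array(f["origin"])+(np.c_[n,np.ones(len(n))]*z)@att(f).T
def save(f,n): cv2.imwrite("pics/"+n,f["pixels"][:,:,::-1])
E
python3 - <<'E'
from h import *
for n in("top","side"):
    f=vision.grab_frame(n); save(f,n+"0.png"); np.savez(n+"0.npz",**f); print(n,f["origin"],f["attitude"],f["K"],f["D"])
s=r.read_state(); print(s)
E
```

```text
pics
top [ 0.42752468 -0.08539341  1.24540848] [ 0.70919724 -0.70424094  0.01405082 -0.02977494] [[464.26117167   0.         273.97683661]
 [  0.         464.26117167 207.70005586]
 [  0.           0.           1.        ]] [-0.01435742  0.          0.          0.          0.        ]
side [-0.05403285  0.71425705  0.82578962] [-0.27758278  0.86051139 -0.40720534  0.12904165] [[465.50588856   0.         278.70142958]
 [  0.         465.50588856 211.07892107]
 [  0.           0.           1.        ]] [-0.15525471  0.          0.          0.          0.        ]
{'time_s': 0.1, 'qpos': array([ 1.26136503,  0.33279874, -0.06474637,  1.46085657,  0.02160292,
        1.34986133, -0.08849046]), 'qd': array([-0.00019756, -0.00096795, -0.00172549, -0.00152524, -0.00085165,
       -0.00076583, -0.0009235 ]), 'tau': array([ 7.88802517e-04, -6.26738977e+01,  4.85841266e-02, -3.92426419e+01,
        1.61090906e-02,  6.97335927e-03,  1.30005122e-05]), 'ee_pos': array([ 0.17675927, -0.59916475,  0.24460215]), 'eef_rot': array([ 9.89728171e-01,  1.42960729e-01, -1.08431700e-04, -6.04467450e-04]), 'wrist_force': array([-0.25010094,  0.12874858, -0.80512013]), 'torque': array([0.00149589, 0.01765505, 0.01379224]), 'grip_width': 1.001778920823653}
```

View pics/top0.png

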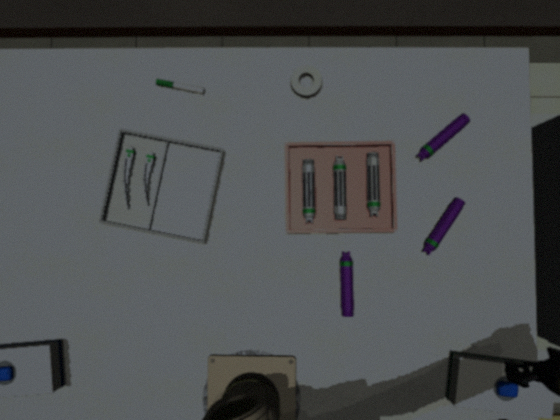

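View pics/side0.png

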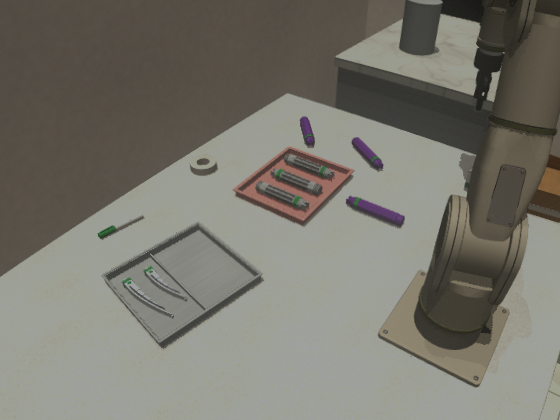

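The top view shows the pink tray at about (341,188) holding handles at (309,190), (340,188) and (374,184). Their green ends point down, up and down in the image. The steel tray is at about (163,186), with its blades on the left, green ends up, and the empty bay on the right. I'll measure these next.

Run:
```python
from h import *
f=dict(np.load("top0.npz"))
p=f["pixels"]; 
for n,(x0,y0,x1,y1) in dict(pink=(275,130,410,245),steel=(90,120,235,250)).items():
    c=cv2.resize(p[y0:y1,x0:x1],None,fx=5,fy=5,interpolation=cv2.INTER_CUBIC); c=np.clip(c*1.8,0,255).astype(np.uint8)
    cv2.imwrite(f"pics/{n}.png",c[:,:,::-1])
hsv=cv2.cvtColor(p,cv2.COLOR_RGB2HSV)
v,u=np.mgrid[:420,:560]
def comps(m,mn,z):
    k,l,s,c=cv2.connectedComponentsWithStats(m.astype(np.uint8))
    for i in range(1,k):
        if s[i,4]>=mn: print(s[i],c[i].round(1),world(f,c[i],z)[0].round(4))
print("green");comps((hsv[...,0]>45)&(hsv[...,0]<85)&(hsv[...,1]>100),4,0.02)
print("depth handle")
W=wdepth(f,np.c_[u.ravel(),v.ravel()]).reshape(420,560,3)
print(np.median(W[150:225,323:327,2]),np.median(W[170:210,185:205,2]),np.median(W[60:120,400:450,2]))
roi=(u>293)&(u<390)&(v>150)&(v<228)
ins=roi&~((hsv[...,1]>50)&((hsv[...,0]<12)|(hsv[...,0]>168)))
k,l,s,c=cv2.connectedComponentsWithStats(ins.astype(np.uint8))
for i in range(1,k):
    if s[i,4]>100:
        vv,uu=np.nonzero(l==i); q=world(f,np.c_[uu,vv],0.022)[:,:2]
        rect=cv2.minAreaRect(q.astype(np.float32)); d=np.linalg.svd(q-q.mean(0),full_matrices=False)[2][0]
        print(s[i],"mean",q.mean(0).round(4),"rect",np.round(rect[0],4),np.round(rect[1],4),"ang",np.degrees(np.arctan2(d[1],d[0])).round(1), "z",np.percentile(W[l==i][:,2],[10,50,90]).round(4))
# corners
pm=((hsv[...,1]>50)&((hsv[...,0]<12)|(hsv[...,0]>168))&(u>270)&(u<410)&(v>130)&(v<245)).astype(np.uint8)
cn=max(cv2.findContours(pm,0,1)[0],key=cv2.contourArea); b=cv2.boxPoints(cv2.minAreaRect(cn)); print("pink px",b, world(f,b,0.028).round(4))
```

```text
green
[156  80  16   7  78] [164.1  82.9] [0.8405 0.2427 0.02  ]
[424 145   9  10  44] [428.5 149. ] [ 0.6621 -0.4664  0.02  ]
[127 150   7   3  17] [130. 151.] [0.6538 0.3305 0.02  ]
[128 154   2   2   4] [128.5 154.5] [0.6443 0.3343 0.02  ]
[147 155   8   4  18] [150.6 156.4] [0.6393 0.2744 0.02  ]
[334 165  11   4  43] [339.1 166.5] [ 0.614  -0.2298  0.02  ]
[368 202  12   5  47] [373.4 203.6] [ 0.5159 -0.3199  0.02  ]
[303 209  12   4  42] [308.5 210.5] [ 0.4967 -0.1491  0.02  ]
[426 239  12   8  50] [432.  242.2] [ 0.4157 -0.4723  0.02  ]
[341 261  11   5  49] [346.1 263.2] [ 0.3592 -0.2478  0.02  ]
[451 354   2   4   6] [451.5 355.3] [ 0.1245 -0.5192  0.02  ]
[450 361   3   2   4] [451.  361.5] [ 0.1088 -0.5177  0.02  ]
[542 362   4   4   7] [543.4 363.7] [ 0.1053 -0.755   0.02  ]
[549 362   3   2   4] [550.  362.5] [ 0.1086 -0.772   0.02  ]
[511 365   3   3   4] [512.2 366. ] [ 0.0989 -0.6748  0.02  ]
[521 365   4   2   4] [522.5 365.5] [ 0.1004 -0.7012  0.02  ]
[506 367   2   4   4] [506.5 368.5] [ 0.0924 -0.66    0.02  ]
[553 371   2   3   4] [553.5 372. ] [ 0.0846 -0.7804  
[... 517 characters left out ...]
2   4] [223.  411.5] [-0.0259  0.0701  0.02  ]
[213 413   5   3   5] [215. 414.] [-0.0326  0.0908  0.02  ]
[225 417   2   3   4] [225.8 418. ] [-0.0422  0.0627  0.02  ]
depth handle
0.003615504173465345 0.0038826550214162703 6.458582689761183e-05
[366 151  16  66 782] mean [ 0.5703 -0.3186] rect [ 0.5695 -0.32  ] [0.1727 0.037 ] ang -178.7 z [0.0264 0.0332 0.0379]
[ 294  153   56   75 2251] mean [ 0.5447 -0.1768] rect [ 0.5515 -0.1831] [0.1966 0.1451] ang 160.5 z [0.0025 0.0301 0.0373]
pink px [[285.65292 142.94897]
 [394.40115 140.85767]
 [396.13315 230.92053]
 [287.38492 233.01184]] [[ 0.6751 -0.0876  0.028 ]
 [ 0.6818 -0.3746  0.028 ]
 [ 0.4444 -0.3771  0.028 ]
 [ 0.4368 -0.0936  0.028 ]]
```

```bash
ls pics
```

```text
pink.png
side0.png
steel.png
top0.png
```

View pics/pink.png

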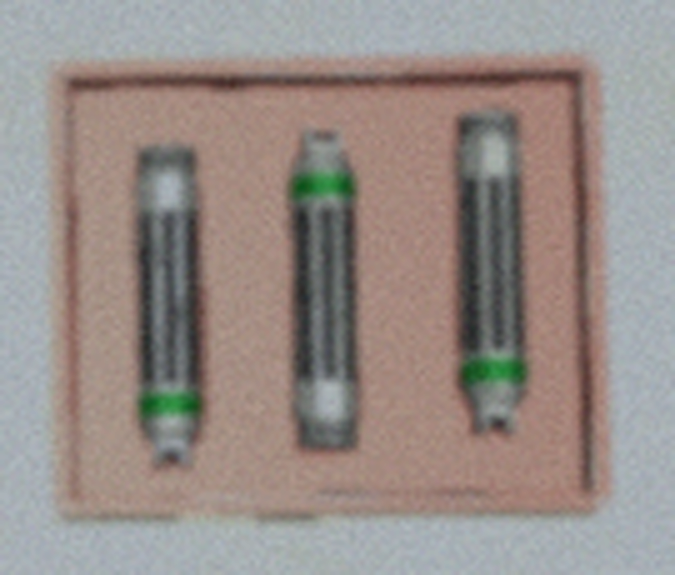

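View pics/steel.png

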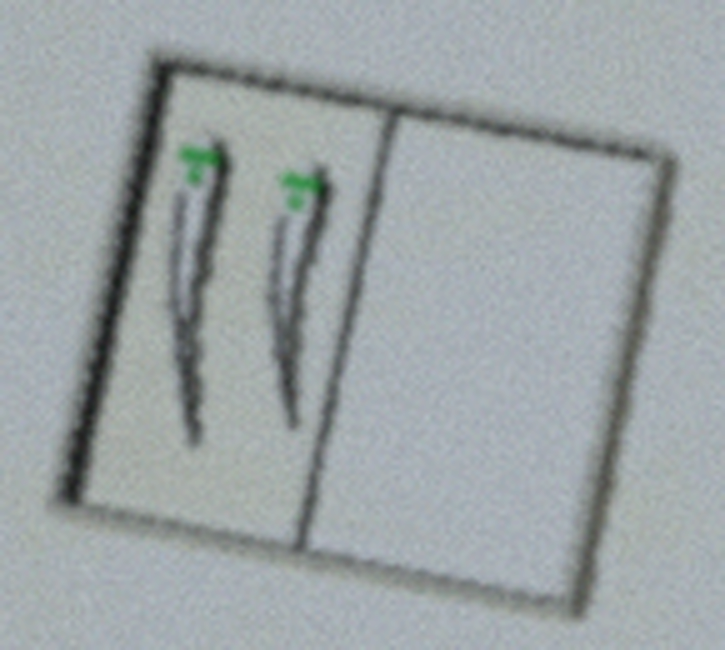

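Run:
```python
from h import *
f=dict(np.load("top0.npz"))
v,u=np.mgrid[:420,:560]
W=wdepth(f,np.c_[u.ravel(),v.ravel()]).reshape(420,560,3)
c=lambda L,o:np.array(L)/5+np.array(o)-0.4
for n,ends,ub in(("L",[(168,148),(172,465)],(296,322)),("M",[(322,132),(327,447)],(328,352)),("R",[(488,112),(493,432)],(361,387))):
    q=world(f,c(ends,(275,130)),0.020)[:,:2]
    m=(u>=ub[0])&(u<=ub[1])&(v>150)&(v<228)&(W[...,2]>0.020)
    P=W[m][:,:2]; g=P-np.median(P,0); d=np.linalg.svd(g-g.mean(0),full_matrices=False)[2][0]; d*=np.sign(d[0])
    a=(q[0]-q[1]); print(n,"ends",q.round(4).tolist(),"len",np.linalg.norm(a).round(4),"ang",np.degrees(np.arctan2(a[1],a[0])).round(1),"mid",q.mean(0).round(4),
     "depth mean",P.mean(0).round(4),"ang",np.degrees(np.arctan2(d[1],d[0])).round(1),"ext",np.ptp(np.percentile(P@d,[1,99])).round(3))
k=world(f,c([(155,52),(677,155),(585,615),(52,505)],(90,120)),0.028)[:,:2]
print("kit",k.round(4).tolist(),k.mean(0).round(4),[np.linalg.norm(k[i]-k[i-1]).round(4) for i in range(4)])
rb=world(f,c([(393,112),(300,545)],(90,120)),0.015)[:,:2]
for a in(k[0]-k[3],k[1]-k[2],rb[0]-rb[1],):print(np.degrees(np.arctan2(a[1],a[0])).round(2))
a=(k[0]-k[1]);print("ydir",np.degrees(np.arctan2(a[1],a[0]))-90);a=(k[3]-k[2]);print("ydir",np.degrees(np.arctan2(a[1],a[0]))-90)
print("rib",rb.round(4).tolist())
s=r.read_state(); Rm=R.from_quat(s["eef_rot"]); print(Rm.as_matrix().round(3))
```

```text
L ends [[0.6333, -0.1479], [0.4647, -0.1505]] len 0.1686 ang 0.9 mid [ 0.549  -0.1492] depth mean [ 0.5505 -0.1459] ang -0.5 ext 0.164
M ends [[0.6422, -0.2296], [0.4748, -0.232]] len 0.1674 ang 0.8 mid [ 0.5585 -0.2308] depth mean [ 0.5548 -0.2264] ang -6.1 ext 0.225
R ends [[0.6533, -0.3175], [0.4833, -0.3192]] len 0.17 ang 0.6 mid [ 0.5683 -0.3183] depth mean [ 0.5698 -0.3133] ang -7.8 ext 0.164
kit [[0.7091, 0.3548], [0.6541, 0.0732], [0.4101, 0.1182], [0.4658, 0.403]] [0.5598 0.2373] [np.float64(0.248), np.float64(0.2869), np.float64(0.2481), np.float64(0.2902)]
-11.2
-10.44
-10.85
ydir -11.049824994567544
ydir -11.072430908453569
rib [[0.6795, 0.2289], [0.4459, 0.2737]]
[[ 0.959  0.283 -0.   ]
 [ 0.283 -0.959  0.001]
 [-0.    -0.001 -1.   ]]
```

```bash
cat >> h.py <<'E'
def go(x,y,z,yaw=None):
    s=r.read_state(); M=R.from_quat(s["eef_rot"]).as_matrix(); p=np.array(s["ee_pos"])
    y0=np.degrees(np.arctan2(M[1,0],M[0,0])); d=M.T@(np.array([x,y,z])-p)/0.2
    roll=0 if yaw is None else -((yaw-y0+180)%360-180)/180
    print("t",round(s["time_s"],2),"p",p.round(4),"yaw",y0.round(1),"F",s["wrist_force"].round(2),"g",round(s["grip_width"],3),"q7",s["qpos"][6].round(2),"tilt",M[:,2].round(3)," => shift",d.round(3),"roll",round(roll,3))
E
python3 -c "
from h import *
go(.568,-.318,.15,.7)"
```

```text
t 0.1 p [ 0.1768 -0.5992  0.2446] yaw 16.4 F [-0.25  0.13 -0.81] g 1.002 q7 -0.09 tilt [-0.     0.001 -1.   ]  => shift [ 2.274 -0.794  0.474] roll 0.087
```

{"method": "carry_out", "body": {"rows": [[[65,0.3,-0.1,0,0],[65,0.6,-0.2,0,0],[65,0.9,-0.3,0,0.03],[65,1,-0.35,0,0.06],[65,1,-0.35,0,0.087]]], "newtons": 30}}

```text
time_s: 0.72
ee_pos: [0.3512, -0.4731, 0.2444]
eef_rot: [1.0, 0.008, -0.0, -0.001]
wrist_force: [-0.1, -0.1, -0.5]
grip_width: 0.648
```

```bash
python3 -c "
from h import *
go(.568,-.318,.15,.7)"
```

```text
t 0.72 p [ 0.3512 -0.4731  0.2444] yaw 0.9 F [-0.07 -0.12 -0.49] g 0.648 q7 -0.73 tilt [-0.     0.002 -1.   ]  => shift [ 1.096 -0.758  0.473] roll 0.001
```

{"method": "carry_out", "body": {"rows": [[[65,0.25,-0.2,0,0],[65,0.5,-0.4,0.1,0],[65,0.75,-0.6,0.25,0],[65,0.99,-0.75,0.4,0],[65,1,-0.76,0.47,0],[65,1,-0.76,0.47,0]]]}}

```text
time_s: 1.48
ee_pos: [0.5485, -0.3162, 0.1482]
eef_rot: [1.0, 0.009, -0.002, -0.002]
wrist_force: [-0.6, -0.9, -0.6]
grip_width: 0.652
```

Run:
```python
from h import *
f=vision.grab_frame("side"); save(f,"side1.png"); go(.568,-.318,.045,.7)
```

```text
t 1.52 p [ 0.5479 -0.3183  0.1499] yaw 0.9 F [-0.63 -0.69 -0.39] g 0.651 q7 -1.18 tilt [-0.002  0.003 -1.   ]  => shift [0.102 0.001 0.524] roll 0.001
```

View pics/side1.png

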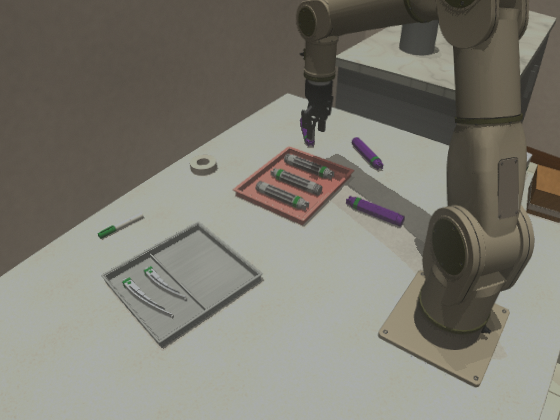

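Run:
```python
from h import *
f=dict(np.load("side0.npz")); hsv=cv2.cvtColor(f["pixels"],cv2.COLOR_RGB2HSV)
m=((hsv[...,0]>45)&(hsv[...,0]<85)&(hsv[...,1]>100)).astype(np.uint8)
k,l,s,c=cv2.connectedComponentsWithStats(m)
for i in range(1,k):
    if s[i,4]>8 and 230<c[i][0]<360 and c[i][1]<220: print(c[i].round(1),world(f,c[i],.028)[0].round(4))
t=dict(np.load("top0.npz"))
print(world(t,[(339.1,166.5),(373.4,203.6),(308.5,210.5)],.032).round(4))
```

```text
[307.7 135.3] [ 0.6649 -0.4621  0.028 ]
[322.3 169.2] [ 0.5185 -0.3168  0.028 ]
[278.9 172.2] [ 0.6158 -0.2264  0.028 ]
[296.  199.5] [ 0.4996 -0.1456  0.028 ]
[356.4 200.9] [ 0.3595 -0.2395  0.028 ]
[[ 0.6123 -0.2284  0.032 ]
 [ 0.5151 -0.3176  0.032 ]
 [ 0.496  -0.1484  0.032 ]]
```

{"method": "carry_out", "body": {"rows": [[[65,0.1,0,0.2,0],[65,0.1,0,0.4,0],[65,0.1,0,0.5,0],[65,0.1,0,0.52,0],[65,0.1,0,0.52,0]]]}}

```text
time_s: 2.15
ee_pos: [0.5681, -0.3187, 0.0474]
eef_rot: [1.0, 0.007, -0.0, -0.001]
wrist_force: [0.3, 0.2, 0.7]
grip_width: 0.645
```

Run:
```python
from h import *
go(.567,-.318,.021,.7)
```

```text
t 2.15 p [ 0.5681 -0.3187  0.0474] yaw 0.8 F [0.28 0.24 0.71] g 0.645 q7 -1.23 tilt [-0.001  0.002 -1.   ]  => shift [-0.005 -0.003  0.132] roll 0.001
```

Both views agree to about 2–3 mm. Now I'll lower and close on handle R.

{"method": "carry_out", "body": {"rows": [[[65,0,0,0.06,0],[65,0,0,0.12,0],[65,0,0,0.13,0],[65,0,0,0.13,0],[20,0,0,0.13,0],[20,0,0,0.13,0],[20,0,0,0.13,0],[20,0,0,0.13,0]]]}}

```text
time_s: 3.15
ee_pos: [0.5684, -0.3187, 0.0219]
eef_rot: [1.0, 0.007, 0.0, -0.001]
wrist_force: [-0.2, 1.0, 4.3]
grip_width: 0.37
```

Run:
```python
from h import *
go(.567,-.318,.06,.7)
```

```text
t 3.15 p [ 0.5684 -0.3187  0.0219] yaw 0.8 F [-0.22  0.98  4.28] g 0.37 q7 -1.23 tilt [ 0.     0.001 -1.   ]  => shift [-0.007 -0.004 -0.191] roll 0.001
```

{"method": "carry_out", "body": {"rows": [[[20,0,0,-0.03,0],[20,0,0,-0.08,0],[20,0,0,-0.15,0],[20,0,0,-0.2,0],[20,0,0,-0.2,0],[20,0,0,-0.2,0],[20,0,0,-0.2,0],[20,0,0,-0.2,0]]], "newtons": 40}}

```text
time_s: 4.15
ee_pos: [0.5682, -0.3187, 0.0614]
eef_rot: [1.0, 0.007, -0.0, -0.001]
wrist_force: [0.4, -0.8, -1.1]
grip_width: 0.368
```

```bash
cat > w.py <<'E'
from h import *
F=[];T=[]
for i in range(16):
    vision.grab_frame("top"); s=r.read_state(); F.append(s["wrist_force"]);T.append(s["torque"])
F=np.array(F);print(F.mean(0).round(2),F.std(0).round(2),np.mean(T,0).round(3),s["grip_width"]);print(F[:,2].round(2))
E
python3 w.py; python3 -c "
from h import *
go(.567,-.318,.022,.7)"
```

```text
[-0.07  0.06 -1.15] [0.45 0.61 0.39] [-0.01   0.009  0.014] 0.36590043428843366
[-1.17 -0.89 -1.45 -1.66 -1.33 -0.78 -1.24 -1.15 -1.11 -1.43 -1.74 -1.36
 -1.08 -1.37 -0.16 -0.58]
t 4.95 p [ 0.5683 -0.3188  0.0619] yaw 0.8 F [-0.22 -0.76 -0.58] g 0.366 q7 -1.22 tilt [ 0.     0.001 -1.   ]  => shift [-0.007 -0.004  0.199] roll 0.001
```

About 1.2 N, so R is probably empty. I'll set it back where it was and take a no-load baseline on the way.

{"method": "carry_out", "body": {"rows": [[[20,0,0,0.08,0],[20,0,0,0.15,0],[20,0,0,0.18,0],[20,0,0,0.195,0],[20,0,0,0.199,0],[20,0,0,0.199,0],[65,0,0,0.197,0],[65,0,0,0.197,0],[65,0,0,0.197,0]]]}}

```text
time_s: 6.08
ee_pos: [0.5685, -0.3188, 0.0227]
eef_rot: [1.0, 0.007, 0.0, -0.001]
wrist_force: [0.4, 0.0, -0.4]
grip_width: 0.646
```

{"method": "carry_out", "body": {"rows": [[[65,0,0,-0.05,0],[65,0,0,-0.2,0],[65,0,0,-0.3,0],[65,0,0,-0.3,0],[65,0,0,-0.3,0]]]}}

```text
time_s: 6.7
ee_pos: [0.5681, -0.3187, 0.0821]
eef_rot: [1.0, 0.007, -0.0, -0.001]
wrist_force: [-1.0, 0.5, 0.3]
grip_width: 0.647
```

```bash
python3 w.py
python3 - <<'E'
from h import *
f=vision.grab_frame("side"); cv2.imwrite("pics/side2.png",cv2.resize(f["pixels"][120:240,200:400],None,fx=4,fy=4)[:,:,::-1])
go(.5575,-.229,.08,.8)
E
```

```text
[0.17 0.1  0.18] [0.64 0.46 0.67] [-0.009 -0.003 -0.011] 0.6521630366826296
[-0.59 -0.8   1.03 -1.28 -0.25 -0.1  -0.15  0.79  0.98  0.84 -0.06  0.66
  0.95  0.56  0.18  0.06]
t 7.55 p [ 0.5685 -0.3189  0.0827] yaw 0.8 F [-0.22 -0.47 -0.02] g 0.649 q7 -1.22 tilt [ 0.     0.001 -1.   ]  => shift [-0.048 -0.45   0.014] roll 0.0
```

View pics/side2.png

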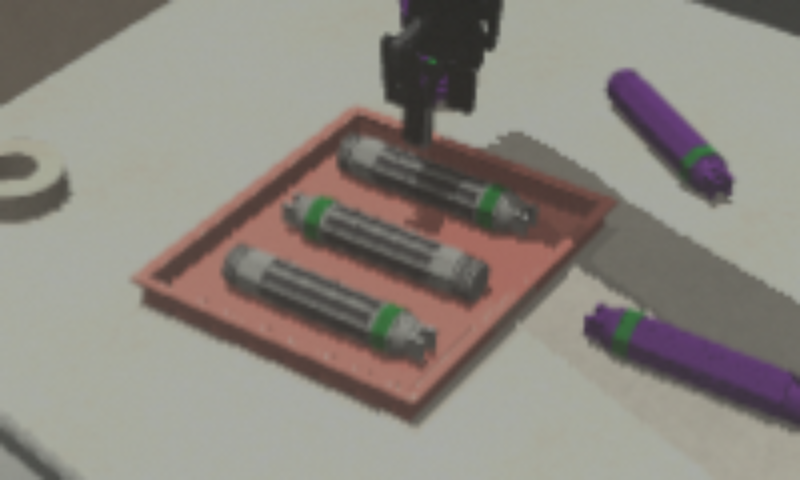

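The picture shows handle R lying flat in the tray again. The no-load baseline is about +0.2 N, so R weighs about 1.3 N and is empty. Next is M.

{"method": "carry_out", "body": {"rows": [[[65,-0.01,-0.2,0,0],[65,-0.05,-0.45,0,0],[65,-0.05,-0.45,0,0],[65,-0.05,-0.45,0.15,0],[65,-0.05,-0.45,0.25,0],[65,-0.05,-0.45,0.3,0],[65,-0.05,-0.45,0.305,0],[65,-0.05,-0.45,0.305,0]]]}}

```text
time_s: 8.55
ee_pos: [0.5577, -0.2292, 0.0224]
eef_rot: [1.0, 0.007, 0.001, -0.0]
wrist_force: [-0.8, 0.3, -0.5]
grip_width: 0.647
```

{"method": "carry_out", "body": {"rows": [[[20,0,0,0,0],[20,0,0,0,0],[20,0,0,0,0],[20,0,0,0,0],[20,0,0,-0.05,0],[20,0,0,-0.12,0],[20,0,0,-0.2,0],[20,0,0,-0.2,0],[20,0,0,-0.2,0],[20,0,0,-0.2,0]]]}}

```text
time_s: 9.8
ee_pos: [0.5572, -0.2291, 0.0618]
eef_rot: [1.0, 0.007, 0.0, -0.001]
wrist_force: [0.2, -0.5, -3.0]
grip_width: 0.365
```

```bash
python3 w.py
python3 - <<'E'
from h import *
go(.5575,-.229,.0227,.8)
E
```

```text
[-0.05  0.06 -2.9 ] [0.48 0.62 0.57] [-0.007 -0.021  0.009] 0.36397940122985795
[-2.42 -2.04 -2.1  -3.25 -3.06 -2.9  -2.69 -3.58 -3.37 -1.65 -3.32 -3.55
 -2.61 -3.35 -3.31 -3.24]
t 10.6 p [ 0.5576 -0.2292  0.0624] yaw 0.8 F [-0.77 -0.75 -3.24] g 0.364 q7 -1.35 tilt [ 0.001  0.001 -1.   ]  => shift [-0.001 -0.001  0.199] roll 0.0
```

M reads about 3.1 N against R's 1.3 N, so M is the loaded one. I'll lift it and carry it to the bay.

{"method": "carry_out", "body": {"rows": [[[20,0,0,-0.1,0],[20,0,0,-0.25,0],[20,0,0,-0.35,0],[20,0,-0.12,-0.4,0],[20,0,-0.3,-0.4,0],[20,0,-0.5,-0.4,0.01],[20,0,-0.7,-0.4,0.03],[20,0,-0.85,-0.4,0.05],[20,0,-0.95,-0.4,0.06],[20,0,-1,-0.4,0.065]]], "newtons": 50}}

```text
time_s: 11.85
ee_pos: [0.5543, -0.027, 0.1428]
eef_rot: [0.996, -0.094, 0.001, -0.001]
wrist_force: [0.2, -1.1, -2.2]
grip_width: 0.361
```

Run:
```python
from h import *
go(.548,.1765,.14,-11)
```

```text
t 11.85 p [ 0.5543 -0.027   0.1428] yaw -10.8 F [ 0.21 -1.08 -2.23] g 0.361 q7 -1.88 tilt [ 0.001  0.001 -1.   ]  => shift [-0.221 -0.994  0.015] roll 0.001
```

{"method": "carry_out", "body": {"rows": [[[20,-0.03,-0.15,0,0],[20,-0.08,-0.35,0,0],[20,-0.13,-0.55,0,0],[20,-0.17,-0.75,0,0],[20,-0.2,-0.9,0,0],[20,-0.22,-0.98,0.01,0],[20,-0.22,-0.995,0.015,0],[20,-0.22,-0.995,0.015,0]]]}}

```text
time_s: 12.85
ee_pos: [0.5485, 0.1752, 0.1397]
eef_rot: [0.996, -0.095, 0.0, -0.0]
wrist_force: [-0.3, -0.7, -2.7]
grip_width: 0.36
```

Run:
```python
from h import *
f=vision.grab_frame("side"); cv2.imwrite("pics/side3.png",cv2.resize(f["pixels"][100:350,60:360],None,fx=2.6,fy=2.3)[:,:,::-1])
go(.548,.1765,.035,-11)
```

```text
t 12.9 p [0.5486 0.175  0.1398] yaw -10.9 F [-0.89 -0.33 -2.79] g 0.357 q7 -2.28 tilt [ 0.001  0.    -1.   ]  => shift [-0.005 -0.007  0.524] roll 0.001
```

View pics/side3.png

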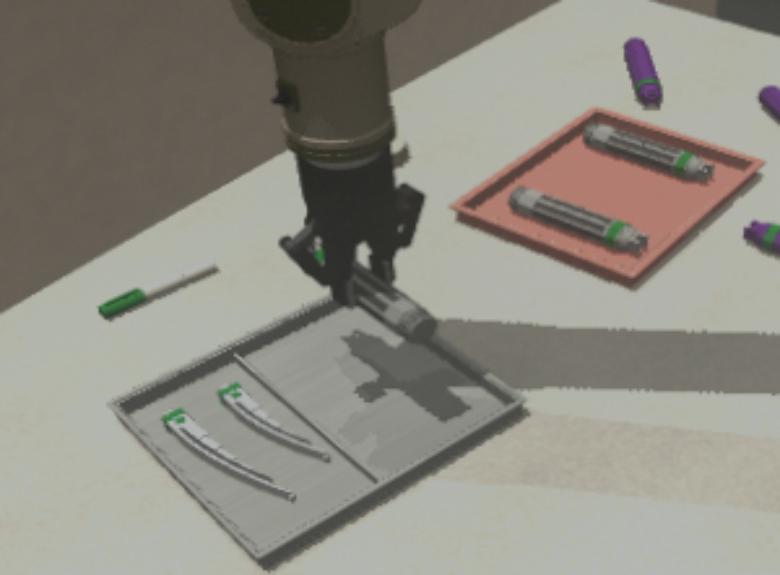

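The handle hangs level over the bay with its green end away from the robot, the same way as the blades. Now I'll lower it.

{"method": "carry_out", "body": {"rows": [[[20,0,-0.01,0.15,0],[20,0,-0.01,0.3,0],[20,0,-0.01,0.45,0],[20,0,-0.01,0.53,0],[20,0,-0.01,0.555,0],[20,0,-0.01,0.57,0],[20,0,-0.01,0.577,0],[20,0,-0.01,0.577,0]]]}}

```text
time_s: 13.9
ee_pos: [0.5494, 0.1771, 0.025]
eef_rot: [0.995, -0.095, 0.001, -0.0]
wrist_force: [-0.8, -0.1, -2.5]
grip_width: 0.364
```

Run:
```python
from h import *
go(.548,.1765,.0222,-11)
```

```text
t 13.9 p [0.5494 0.1771 0.025 ] yaw -10.9 F [-0.8  -0.1  -2.46] g 0.364 q7 -2.35 tilt [ 0.002  0.    -1.   ]  => shift [-0.007  0.004  0.014] roll 0.001
```

{"method": "carry_out", "body": {"rows": [[[20,0,0,0.005,0],[20,0,0,0.01,0],[20,0,0,0.015,0],[20,0,0,0.015,0]]]}}

```text
time_s: 14.4
ee_pos: [0.5497, 0.1772, 0.0235]
eef_rot: [0.995, -0.095, 0.001, -0.0]
wrist_force: [-5.8, -3.3, 13.1]
grip_width: 0.363
```

Run:
```python
from h import *
go(.549,.177,.0222,-11)
```

```text
t 14.4 p [0.5497 0.1772 0.0235] yaw -10.9 F [-5.84 -3.33 13.15] g 0.363 q7 -2.35 tilt [ 0.002  0.    -1.   ]  => shift [-0.003  0.002  0.006] roll 0.001
```

It's in contact with the floor (13 N). I'll open to 65 % and withdraw straight up.

{"method": "carry_out", "body": {"rows": [[[65,0,0,0,0],[65,0,0,0,0],[65,0,0,0,0],[65,0,0,0,0],[65,0,0,-0.05,0],[65,0,0,-0.2,0],[65,0,0,-0.4,0],[65,0,0,-0.6,0],[65,0,0,-0.8,0]]]}}

```text
time_s: 15.52
ee_pos: [0.5491, 0.1772, 0.1856]
eef_rot: [0.996, -0.095, 0.002, -0.0]
wrist_force: [0.3, -0.3, -1.5]
grip_width: 0.65
```

{"method": "carry_out", "body": {"rows": [[[65,0,0.2,0,0],[65,0,0.4,0,0],[65,0,0.7,0,0],[65,0,1,0,0],[65,0,1,0,0],[65,0,1,0,0]]]}}

```text
time_s: 16.27
ee_pos: [0.5116, -0.0186, 0.1861]
eef_rot: [0.996, -0.095, 0.002, -0.0]
wrist_force: [-0.0, -0.0, 0.1]
grip_width: 0.65
```

Run:
```python
from h import *
for n in("top","side"):
    f=vision.grab_frame(n); np.savez(n+"4.npz",**f)
    a,b=((80,110),(410,250)) if n=="top" else ((60,100),(400,350))
    c=cv2.resize(f["pixels"][a[1]:b[1],a[0]:b[0]],None,fx=2.3,fy=2.3,interpolation=cv2.INTER_CUBIC)
    if n=="top": c=np.clip(c*1.7,0,255).astype(np.uint8)
    cv2.imwrite(f"pics/{n}4.png",c[:,:,::-1])
go(.549,.177,.0222,-11)
```

```text
t 16.38 p [ 0.5117 -0.0177  0.1858] yaw -10.7 F [-0.24  0.02  0.79] g 0.647 q7 -1.86 tilt [ 0.004  0.001 -1.   ]  => shift [-0.001 -0.99   0.819] roll 0.001
```

View pics/top4.png

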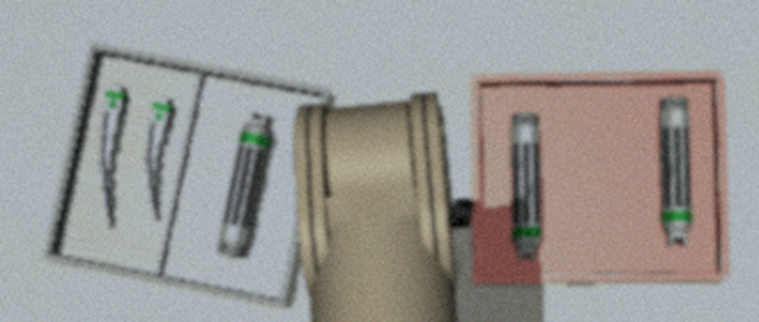

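View pics/side4.png

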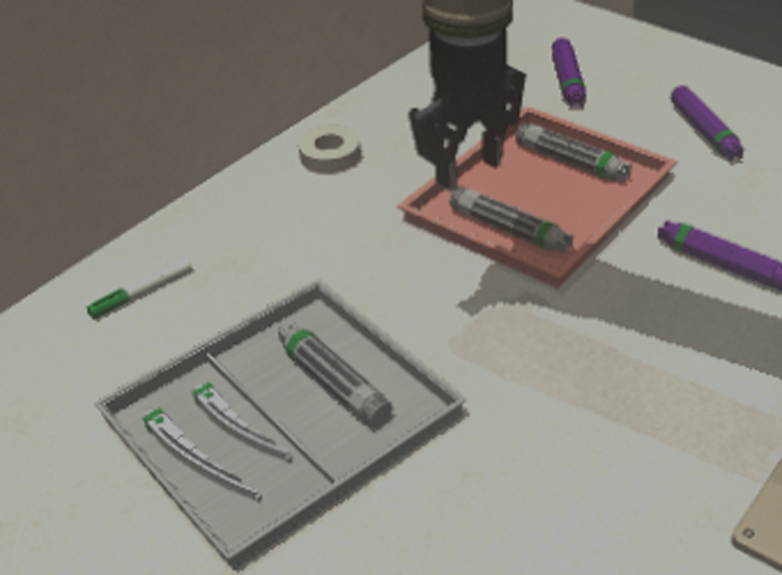

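```bash
python3 - <<'E'
from h import *
f=dict(np.load("top4.npz"))
q=world(f,np.array([(262,115),(234,256)])/2.3+[80,110]-.3,.02)[:,:2]; a=q[0]-q[1]
print(q.mean(0).round(4),np.linalg.norm(a).round(4),np.degrees(np.arctan2(a[1],a[0])).round(1))
d=q.mean(0)-[.5598,.2373]; t=np.radians(-11); print("tray frame",[d@[np.cos(t),np.sin(t)],d@[-np.sin(t),np.cos(t)]])
t0=dict(np.load("top0.npz"))
for F in(t0,f):
    h=cv2.cvtColor(F["pixels"],cv2.COLOR_RGB2HSV); m=((h[...,0]>45)&(h[...,0]<85)&(h[...,1]>100)).astype(np.uint8)
    k,l,s,c=cv2.connectedComponentsWithStats(m[:, :])
    print([c[i].round(1).tolist() for i in range(1,k) if s[i,4]>12 and 100<c[i][0]<400 and 120<c[i][1]<220])
E
python3 -c "
from h import *
ticket.finish_job()"
```

```text
[0.5487 0.1728] 0.1668 -10.2
tray frame [np.float64(0.0013693352296406049), np.float64(-0.06542621912661253)]
[[130.0, 151.0], [150.6, 156.4], [339.1, 166.5], [373.4, 203.6], [308.5, 210.5]]
[[130.1, 151.6], [150.2, 156.2], [190.7, 170.1], [373.7, 203.5], [308.9, 210.4]]
the job is handed in; nothing more can be done
```

The middle handle is the one with batteries, and it now lies flat in the empty bay of the steel tray. I handed the job in at about 16 s of the 67 s allowed.

- **Weighing:** The right-hand handle pulled about 1.3 N, so it is empty; I put it back flat. The middle one pulled about 3.1 N, which fits a handle with cells. I did not weigh or touch the left-hand one; it must be empty, since only one has batteries.
- **Placing:** I lowered the handle until it touched the floor (about 13 N) before opening the jaws.
- **Position:** The last pictures put it about 1 mm along and 2 mm across from the middle of the bay. It is within about 1° of the blades, and its green end points the same way as theirs.
- **Everything else:** The blades' green marks stayed within 0.6 pixel of where they started (about 1–2 mm, the scatter of the method). Both empty handles lie flat in the pink tray. The gripper was clear of everything.

No check failed. The top and side cameras disagreed with each other by 2–3 mm.

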